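# Close a painted panel into its front-opening frame

### The job

The painted panel has been left half out of its front-opening picture frame, one edge riding up on the rim. Push it with the fingertips until it drops in and lies flat on the floor of its recess, and only then tip the hinged front over and press it fully shut on the picture. Do not pick anything up, and leave the other things on the table where they are.

Things in the scene. Friction and masses are not known exactly. Their poses are not given: they have to be found in the camera images.
- frame: back of the wooden picture frame, a shallow tray lying firmly fixed on the table: 250 mm (its x) by 210 mm (its y), 16 mm high; origin at the centre of its underside, z up. Rim 22 mm wide, top at z 16 mm; inside it a recess 206 (x) by 166 (y) mm with its floor at z 5.5 mm. The front is hinged along the +y side; the panel has slid out over the -y rim, facing the hinge
- picture: loose painted wooden panel (small seascape, white border), 202 (its x) by 162 (its y) by 9.5 mm, about 0.25 kg, face up; origin at the centre of its underside. Fits the recess with 2 mm to spare each side; seated, its face is 1 mm below the rim. At the start its +y edge is down on the recess floor, 20 to 45 mm short of the hinge-side wall; its -y edge rides on the -y rim
- picture_edge (a point): middle of the panel's raised long (-y) edge, at its painted face; the edge face goes 9.5 mm down from here, and at the start its lower corner is about 1 to 4 mm above the rim's top. Pushed here towards the hinge side (frame's +y) the panel slides and drops in
- front (a joint): angle of the hinged front, rad: 0 shut flush on the rim, pi/2 upright, 2.2 fully open. At the start 1.75 to 2.05: it leans open, away from the recess. The hinge is stiff: the front stays wherever it is left and takes about 2 to 4 N at its free edge to move
- hinge (a point): middle of the front's hinge axis, which runs along the frame's x at frame y = +105 mm, z = 16 mm
- front_edge (a point): middle of the front's free long edge, at the corner of its outer face (turned away from the recess, uppermost when shut). The front is an open wooden moulding without glass, 250 mm along the hinge, 210 mm from hinge to free edge, 16 mm thick, with rails 32 mm wide round a window
- cup: white plastic rinse cup, 83 mm across, 106 mm tall; origin at the centre of its underside; a bystander, to be left alone
- bottle: green paint bottle with a white cap, 51 mm across, 146 mm tall; origin at the centre of its underside; a bystander, to be left alone
- brush: paint brush with a pale wooden handle, 199 mm long, lying on the table along its own y; origin under its middle; a bystander, to be left alone
- small_bottle: magenta paint bottle with a white cap, 47 mm across, 134 mm tall, near the left edge of the table; origin at the centre of its underside; a bystander, to be left alone
- tube: big paint tube with a red cap, 53 x 193 x 36 mm, lying; origin under its middle; a bystander, to be left alone

How it is judged:
By the outcome, as a careful person would: the job done as asked, in the order asked, and still so for the second after the job is handed in, with the robot touching nothing.
It also fails if it takes over 64 s, if anything falls off the work surface, if the arm or the gripper's body presses on something with over 40 N, if the wrist force passes 120 N, or if a joint passes its speed limit or range.

### The arm

A 6-joint arm with a two-finger parallel gripper is mounted at the origin on the work surface; the furniture and walls round the work are solid. World frame = base frame: x ahead of the robot, y to its left, z up, the work surface at z = 0. Lengths are in mm, angles in rad, forces in N, time in s.
With the tool pointing down it reaches from about 350 to 925 mm from the base axis. Payload 6.4 kg.
Tool frame: the origin (TCP) lies midway between the tips of the shut fingers; the grasp point (between the pads) lies 19 mm behind it; z points along the fingers, y is the line along which they close (so a half turn about z gives the same grasp; the last joint's range is limited). The gripper opens to 85 mm and grips with 20 to 120 N. Pads are 22 mm wide; open, the fingers measure 114 mm over their backs; the gripper's body (76 mm by 85 mm) begins 54 mm behind the grasp point. The pads swing forward as they close: fully open they stand 13 mm farther back than shut.
Start: joints at [-1.275, 0.245, 1.558, -0, 1.339, -0.174], TCP at [294.267, -579.587, 231.29] pointing down, gripper open.
Joint ranges: [-3.13, 3.13], [-1.02, 2.26], [0.13, 2.54], [-0.95, 4.09], [0.21, 2.88], [-2.74, 2.74]. Speed limits (rad/s): [2.57, 2.57, 3.14, 3.14, 3.14, 3.14].

### API

Orientations are given as a unit quaternion [x, y, z, w].
In Python, from station import get_state, get_image, get_calibration, hand_in, cut_out, place_of gives the robot as it stands. The module is installed in compiled form; this text tells all that it offers.
- The arm moves only by the tool drive_tool, never from a script. Its argument "motion" is a list of rows, each an object of numbers: "x", "y", "z": the shift along the tool's x, y, z in mm; "ax", "ay", "az": the turn, a rotation vector about the tool's x, y, z in degrees; "claw": the finger opening in mm, from 0 to 85.4. A call has 1 to 20 rows; each row shifts and turns the commanded pose from where the row before left it, along the tool's axes as they then stand; what a row does not reach is not made up. A row lasts 1/12 s, in which the tool goes at most 41.7 mm and 7.16 degrees, less where a joint would pass 70% of its speed; a pose out of reach is approached as far as the arm can. A call with a gripper value outside its range is refused whole. The fingers move at their own pace and stop on an object; the grip force is fixed at half the most. Time passes only in rows, so rows that do not move let the fingers close. It gives the time, the measured TCP pose, the force, the opening and the grip force at its end, in the units of the state.
- get_state(): the state, without advancing time (a new reading comes with each control period).
- get_image(name): name is "scene" or "top" or "wrist"; returns the picture (384x512x3 uint8, red, green, blue); there is no depth.
- get_calibration(name): a dict with "mtx" (3x3 intrinsics, pixels), "R" (3x3) and "t" (3): a world point X has camera coordinates R X + t. Camera axes: x right, y down, z forward; pixel columns grow to the right and rows downward; lengths in mm; the calibration is good to about 2 mm. A picture is of the moment at which its call begins: read the wrist's pose just before it. get_calibration takes no time and is no camera call; for the wrist camera it gives the pose at the moment of the call.
- hand_in(): hands the job in; it is judged then, once.
Trained networks look in the newest picture that a camera, given by its name, has taken for a name from the list of things; names that differ only in an ending like _2 or _b are one class to them, and where a whole thing is asked for, a point or a joint stands for the part that bears it (a point fixed in the world has none). Each returns a list of dicts, best first, with "score" (0 to 1); they miss things now and then, are a little off and sometimes report something else, mostly with a low value. They report only what shows in the picture. A call takes as long as a camera call.
- cut_out(camera, query): "region" (384x512 bool, what is visible of it) and "xy" ([column, row] as shares, 0 to 1, of the picture: columns of its width, rows of its height, amid what is visible of it).
- place_of(camera, query): "xy" ([column, row] as shares, 0 to 1, of the picture: columns of its width, rows of its height: a listed point, or the origin of a listed thing).
The state is a dict: "time_s": time; "joint_positions": joint angles; "dq": joint speeds; "effort": joint torques, N m; "tcp_pos": TCP position; "orientation": TCP orientation; "ft_force": force on the tool from outside, world axes, zero at the start; "ft_torque": the same for the moment, N m; "opening": finger opening in mm; "grasp_force": force on a finger pad.
Only numpy, scipy, OpenCV 4.12 (cv2) and the standard library are available. Lean on these libraries where they do the work, as an engineer would, in place of code of your own. Each camera call takes 0.05 s, during which the arm holds its last target. There are 200 camera calls.

## Working session

There is one attempt and no reset: what is moved stays moved. The work goes in short steps, Python scripts to look and compute and a tool call to move; the robot and the scene stay as the last step left them, time stands still between calls to the robot, and variables do not carry over. Pictures are saved under pics/ and viewed, at most 13 in all, crops included, and the job is handed in when it is done.

Besides the shell and the picture viewer there is one more tool, called after "Emit:" in YAML: its name, and indented under it one key for each argument. drive_tool: Moves the arm, as the interface text tells. Its arguments: {"type":"object","properties":{"motion":{"type":"array","items":{"type":"object","properties":{"x":{"type":"number"},"y":{"type":"number"},"z":{"type":"number"},"ax":{"type":"number"},"ay":{"type":"number"},"az":{"type":"number"},"claw":{"type":"number"}}}}},"required":["motion"]}

```bash
mkdir -p pics
cat > h.py <<'E'
import numpy as np, cv2
from station import *
def snap(n,f):
    im=get_image(n); cv2.imwrite(f'pics/{f}.png',cv2.cvtColor(im,cv2.COLOR_RGB2BGR)); return im
def ray(cam,xy):
    c=get_calibration(cam);R=np.array(c['R']);t=np.array(c['t']).ravel()
    d=R.T@np.linalg.inv(c['mtx'])@np.array([xy[0]*512,xy[1]*384,1.]); return -R.T@t,d/np.linalg.norm(d)
def tri(rs):
    A=sum(np.eye(3)-np.outer(d,d) for o,d in rs);b=sum((np.eye(3)-np.outer(d,d))@o for o,d in rs)
    p=np.linalg.solve(A,b); return p,[np.linalg.norm((np.eye(3)-np.outer(d,d))@(p-o)) for o,d in rs]
def atz(r,z): o,d=r; return o+d*(z-o[2])/d[2]
def proj(cam,X):
    c=get_calibration(cam);p=np.array(c['mtx'])@(np.array(c['R'])@np.array(X)+np.array(c['t']).ravel());return p[:2]/p[2]
E
python3 - <<'E'
from h import *
a=snap('scene','s0');b=snap('top','t0')
cv2.imwrite('pics/st0.png',cv2.cvtColor(np.vstack([a,b]),cv2.COLOR_RGB2BGR)[:, :])
for q in ['picture_edge','front_edge','hinge','frame','picture','cup','bottle','brush','small_bottle','tube']:
    rs=[]
    for c in ['scene','top']:
        r=place_of(c,q)
        if r: rs.append(ray(c,r[0]['xy'])); print(q,c,np.round(np.array(r[0]['xy'])*[512,384],1),round(r[0]['score'],2))
    if len(rs)==2: p,e=tri(rs);print('   ',p.round(1),np.round(e,1))
print(get_state())
E
```

```text
picture_edge top [312.9 187. ] 0.82
front_edge scene [222.9 146.8] 0.75
front_edge top [219.3 192.4] 0.68
    [517.4  62.1 213.4] [2.3 2.3]
hinge top [246.3 196. ] 0.84
cup scene [278.7 176.6] 0.8
cup top [248.7 132.2] 0.56
    [723.3  -7.2  21.4] [9.3 9.3]
bottle scene [309.2 205.4] 0.64
bottle top [298.2 135.7] 0.82
    [ 722.3 -173.5    8.4] [0.6 0.6]
brush top [351.4 189.3] 0.69
small_bottle top [139.7 217.4] 0.78
tube scene [273.5 318.4] 0.62
tube top [383.  248.7] 0.59
    [ 356.8 -440.5   -1.4] [2.6 2.6]
{'time_s': 1.1, 'joint_positions': array([-1.27507084e+00,  2.45118963e-01,  1.55782443e+00, -3.62033677e-05,
        1.33870146e+00, -1.74086028e-01]), 'dq': array([-0.00091259,  0.00012998, -0.0004041 , -0.00039645, -0.00102871,
        0.00097653]), 'effort': array([-2.62601616e-04, -4.29517651e+01, -3.26428771e+01, -2.09585676e-05,
        5.10326390e-04, -1.88805068e-06]), 'tcp_pos': array([ 294.27129459, -579.56952325,  231.26496342]), 'orientation': array([ 9.72535311e-01,  2.32755381e-01, -1.91701309e-05, -2.49822544e-05]), 'ft_force': array([-0.12309165, -0.56457088, -0.3699611 ]), 'ft_torque': array([-0.02152618, -0.05301605, -0.02983948]), 'grasp_force': 0.0, 'opening': 85.70652555036393}
```

View pics/s0.png

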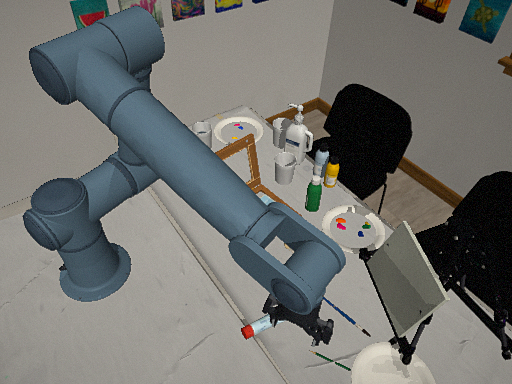

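View pics/t0.png

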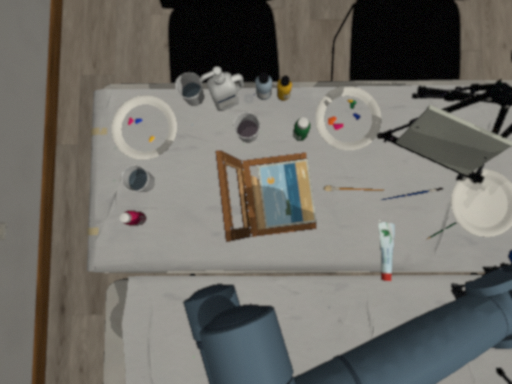

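The scene view shows the front standing open and the arm hiding the frame. The top view shows the frame at about (265,195), with the hinge on the left (world +y), the panel edge at about x=313 and the brush just right of it.

Run:
```python
from h import *
h=atz(ray('top',[246.3/512,196/384]),16);e=atz(ray('top',[312.9/512,187/384]),27)
print(h,e)
for q in [(351.4,189.3),(322,187),(384,190)]: print(atz(ray('top',np.array(q)/[512,384]),4))
c=get_calibration('wrist');R=np.array(c['R']);print(-R.T@np.array(c['t']).ravel(),R,c['mtx'])
im=get_image('top');cv2.imwrite('pics/tc.png',cv2.resize(cv2.cvtColor(im[130:260,200:400],cv2.COLOR_RGB2BGR),(800,520),interpolation=2))
```

```text
[524.50847839  -3.49621495  16.        ] [ 551.13603955 -215.74056419   27.        ]
[ 545.23459327 -342.70780077    4.        ]
[ 553.26452404 -248.07698416    4.        ]
[ 542.3517844  -447.51233901    4.        ]
[ 367.4192453  -542.42583059  373.66249101] [[ 0.45272753 -0.89164831 -0.00103443]
 [-0.84496979 -0.42939674  0.31881735]
 [-0.28471713 -0.14346333 -0.94781561]] [[326.25448894   0.         255.09445169]
 [  0.         326.25448894 189.26366503]
 [  0.           0.           1.        ]]
```

View pics/tc.png

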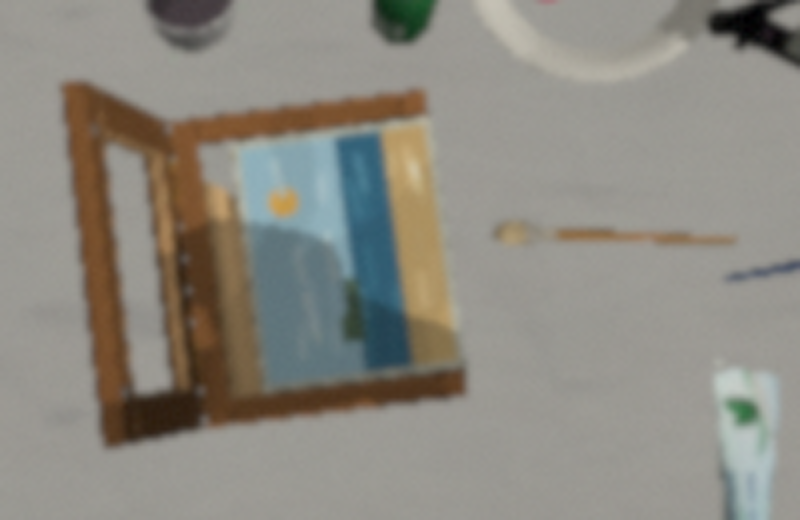

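Emit:
drive_tool:
  motion:
    - {"x":15,"y":-7,"claw":0}
    - {"x":30,"y":-15,"claw":0}
    - {"x":30,"y":-15,"claw":0}
    - {"x":30,"y":-15,"claw":0}
    - {"x":30,"y":-15,"claw":0}
    - {"x":30,"y":-15,"claw":0}
    - {"x":30,"y":-15,"claw":0}
    - {"x":30,"y":-15,"claw":0}
    - {"x":30,"y":-15,"claw":0}
    - {"x":30,"y":-15,"claw":0}
    - {"x":30,"y":-15,"claw":0}
    - {"x":30,"y":-15,"claw":0}
    - {"x":30,"y":-15,"claw":0}
    - {"x":30,"y":-15,"claw":0}
    - {"x":22,"y":-7,"claw":0}
    - {"az":6.6}
    - {"az":6.6}
    - {"az":6.6}
    - {}
    - {}

```text
invalid input at $.motion[0]: expected keys x, y, z, ax, ay, az, claw
```

Run:
```python
from h import *
a=snap('wrist','w1')
get_image('scene');get_image('top')
cv2.imwrite('pics/w1b.png',cv2.resize(cv2.cvtColor(a,cv2.COLOR_RGB2BGR),(768,576)))
for q in ['picture_edge','front_edge','hinge','frame','picture']:
    rs=[]
    for c in ['scene','top','wrist']:
        r=place_of(c,q)
        if r and r[0]['score']>.4: rs.append(ray(c,r[0]['xy'])); print(q,c,np.round(np.array(r[0]['xy'])*[512,384],1),round(r[0]['score'],2))
    if len(rs)>1: p,e=tri(rs);print('   ',p.round(1),np.round(e,1))
print(get_state())
```

```text
picture_edge top [312.9 187.3] 0.61
front_edge scene [223.9 147.1] 0.88
front_edge top [220.5 194.1] 0.84
    [514.8  57.1 216.4] [0.5 0.5]
hinge scene [283.8 176.1] 0.43
hinge top [249.4 194.7] 0.9
    [577.  -68.1 153.9] [77.6 77.6]
picture top [285.7 196.7] 0.76
{'time_s': 2.05, 'joint_positions': array([-1.27511295e+00,  2.45126992e-01,  1.55775448e+00, -1.21745171e-05,
        1.33868163e+00, -1.74087569e-01]), 'dq': array([ 0.00084591,  0.00010991, -0.00094957, -0.00167896, -0.00066474,
        0.00138131]), 'effort': array([ 4.81248662e-04, -4.29504132e+01, -3.26418006e+01, -8.83149323e-05,
        5.50024961e-04,  1.24064906e-05]), 'tcp_pos': array([ 294.26310656, -579.61475767,  231.29747728]), 'orientation': array([ 9.72540676e-01,  2.32732965e-01, -5.01523713e-06,  1.51095148e-05]), 'ft_force': array([ 0.01205205,  1.04262833, -0.09750245]), 'ft_torque': array([-0.00485615,  0.0288007 ,  0.00533803]), 'grasp_force': 0.0, 'opening': 85.69639469539392}
```

View pics/w1b.png

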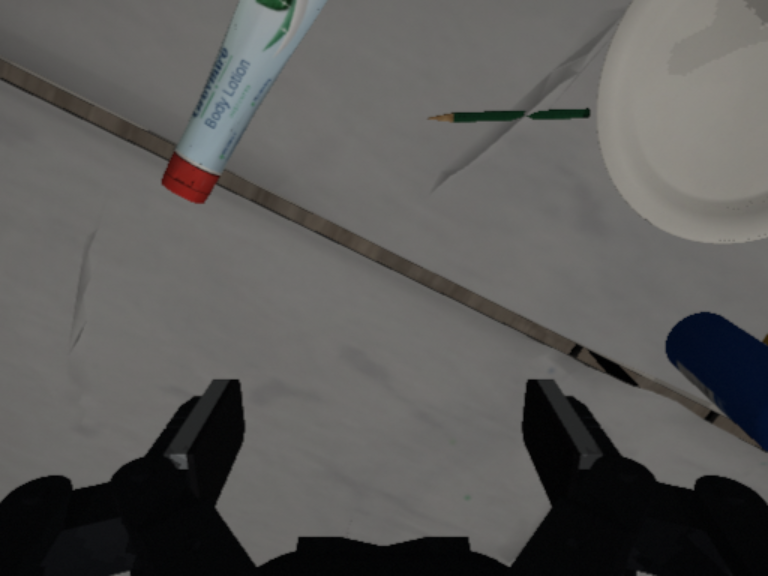

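The move was refused because every row needs all keys, so the arm hasn't moved. The wrist view shows only the tube at (240,80), a plate and a pencil.

Emit:
drive_tool:
  motion:
    - {"x":17,"y":-8,"z":0,"ax":0,"ay":0,"az":0,"claw":0}
    - {"x":34,"y":-17,"z":0,"ax":0,"ay":0,"az":0,"claw":0}
    - {"x":34,"y":-17,"z":0,"ax":0,"ay":0,"az":0,"claw":0}
    - {"x":34,"y":-17,"z":0,"ax":0,"ay":0,"az":0,"claw":0}
    - {"x":34,"y":-17,"z":0,"ax":0,"ay":0,"az":0,"claw":0}
    - {"x":34,"y":-17,"z":0,"ax":0,"ay":0,"az":0,"claw":0}
    - {"x":34,"y":-17,"z":0,"ax":0,"ay":0,"az":0,"claw":0}
    - {"x":34,"y":-17,"z":0,"ax":0,"ay":0,"az":0,"claw":0}
    - {"x":34,"y":-17,"z":0,"ax":0,"ay":0,"az":0,"claw":0}
    - {"x":34,"y":-17,"z":0,"ax":0,"ay":0,"az":0,"claw":0}
    - {"x":34,"y":-17,"z":0,"ax":0,"ay":0,"az":0,"claw":0}
    - {"x":34,"y":-17,"z":0,"ax":0,"ay":0,"az":0,"claw":0}
    - {"x":34,"y":-15,"z":0,"ax":0,"ay":0,"az":0,"claw":0}
    - {"x":34,"y":-15,"z":0,"ax":0,"ay":0,"az":0,"claw":0}
    - {"x":0,"y":0,"z":0,"ax":0,"ay":0,"az":6.6,"claw":0}
    - {"x":0,"y":0,"z":0,"ax":0,"ay":0,"az":6.6,"claw":0}
    - {"x":0,"y":0,"z":0,"ax":0,"ay":0,"az":6.6,"claw":0}
    - {"x":0,"y":0,"z":0,"ax":0,"ay":0,"az":0,"claw":0}
    - {"x":0,"y":0,"z":0,"ax":0,"ay":0,"az":0,"claw":0}

```text
time_s: 3.63
tcp_pos: [601.6, -170.5, 231.3]
orientation: [0.998, 0.064, -0.0, -0.0]
ft_force: [-0.0, 0.2, -0.6]
opening: 0.1
grasp_force: 0.0
```

```bash
cat > look.py <<'E'
from h import *
import sys
a=snap('wrist',sys.argv[1])
get_image('scene');get_image('top')
cv2.imwrite(f'pics/{sys.argv[1]}b.png',cv2.resize(cv2.cvtColor(a,cv2.COLOR_RGB2BGR),(768,576)))
for q in sys.argv[2:]:
    rs=[]
    for c in ['scene','top','wrist']:
        r=place_of(c,q)
        if r and r[0]['score']>.4: rs.append(ray(c,r[0]['xy'])); print(q,c,np.round(np.array(r[0]['xy'])*[512,384],1),round(r[0]['score'],2))
    if len(rs)>1: p,e=tri(rs);print('   ',p.round(1),np.round(e,1))
s=get_state();print(s['time_s'],s['tcp_pos'],s['orientation'],s['ft_force'],s['joint_positions'])
E
python3 look.py w2 picture_edge front_edge hinge frame picture
```

```text
picture_edge scene [277.2 231. ] 0.73
front_edge scene [225.3 149.1] 0.89
hinge scene [221.8 147.5] 0.7
hinge top [247.2 198.1] 0.82
hinge wrist [106.6 207. ] 0.75
    [528.1  -6.3 178.9] [76.9 23.1 81.2]
picture scene [263.  222.4] 0.65
picture wrist [215.7 207.5] 0.98
    [ 536.3 -137.3    8.8] [6.6 6.6]
4.5333 [ 601.67808717 -171.17065587  231.27848033] [ 9.98071203e-01  6.20795707e-02 -1.06451258e-05 -1.04174954e-05] [0.87415358 0.12021858 0.82015037] [-4.58156709e-01  1.89050800e-01  1.62330000e+00  7.71836988e-06
  1.32927068e+00  9.88398743e-01]
```

View pics/w2b.png

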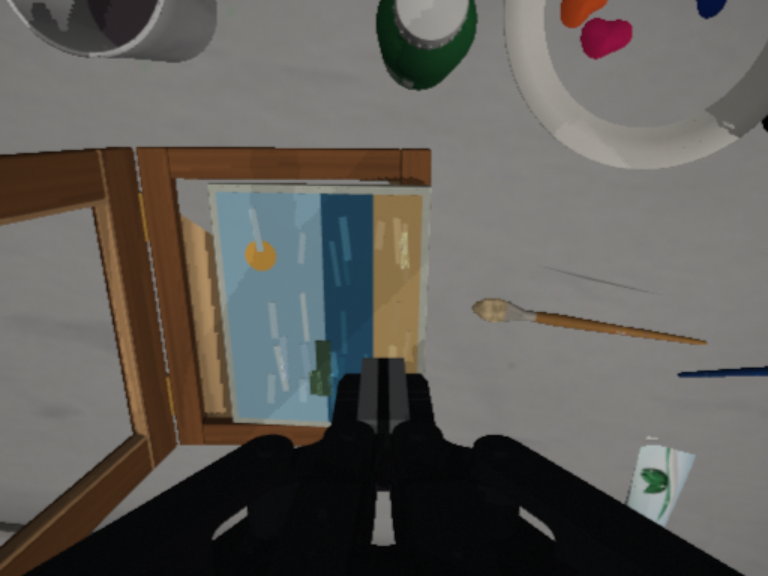

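The wrist view shows the frame's far rim from (137,148) to (430,150), and the panel's raised edge from (431,187) to (425,375). It also shows a recess gap left of the panel at x 180–210, and the brush tip at (475,308), clear of the edge.

Run:
```python
from h import *
for n,p,z in [('frTR',(430,150),16),('frTL',(137,148),16),('frBL',(180,444),16),('panTL',(209,186),15),('panBL',(232,422),15),('panTR',(431,187),28),('panR2',(425,375),28),('brushtip',(473,308),5),('brushmid',(540,318),5)]:
    print(n,atz(ray('wrist',np.array(p)/1.5/[512,384]),z).round(1))
```

```text
frTR [ 666.7 -196.4   16. ]
frTL [642.4   8.9  16. ]
frBL [396.3 -19.4  16. ]
panTL [621.8 -41.4  15. ]
panBL [423.6 -63.3  15. ]
panTR [ 642.6 -199.7   28. ]
panR2 [ 495.9 -218.    28. ]
brushtip [ 548.5 -251.     5. ]
brushmid [ 546.7 -306.7    5. ]
```

Emit:
drive_tool:
  motion:
    - {"x":-21,"y":20,"z":0,"ax":0,"ay":0,"az":0,"claw":0}
    - {"x":-21,"y":20,"z":0,"ax":0,"ay":0,"az":0,"claw":0}
    - {"x":-21.5,"y":19,"z":0,"ax":0,"ay":0,"az":0.5,"claw":0}
    - {"x":0,"y":0,"z":20,"ax":0,"ay":0,"az":0,"claw":0}
    - {"x":0,"y":0,"z":35,"ax":0,"ay":0,"az":0,"claw":0}
    - {"x":0,"y":0,"z":35,"ax":0,"ay":0,"az":0,"claw":0}
    - {"x":0,"y":0,"z":35,"ax":0,"ay":0,"az":0,"claw":0}
    - {"x":0,"y":0,"z":35,"ax":0,"ay":0,"az":0,"claw":0}
    - {"x":0,"y":0,"z":25,"ax":0,"ay":0,"az":0,"claw":0}
    - {"x":0,"y":0,"z":15,"ax":0,"ay":0,"az":0,"claw":0}
    - {"x":0,"y":0,"z":10,"ax":0,"ay":0,"az":0,"claw":0}
    - {"x":0,"y":0,"z":0,"ax":0,"ay":0,"az":0,"claw":0}
    - {"x":0,"y":0,"z":0,"ax":0,"ay":0,"az":0,"claw":0}

```text
time_s: 5.62
tcp_pos: [546.3, -237.8, 21.6]
orientation: [0.998, 0.058, 0.0, 0.0]
ft_force: [-0.1, -0.7, 0.1]
opening: -0.1
grasp_force: 0.0
```

```bash
python3 look.py w3 picture_edge picture
```

```text
picture_edge scene [274.6 229.3] 0.89
picture_edge top [313.9 187.3] 0.95
picture_edge wrist [200.5 257.9] 0.58
    [ 545.7 -212.1   34.5] [8.5 6.8 2.9]
picture scene [257.8 220.7] 0.73
picture top [286.2 191. ] 0.94
picture wrist [ 52.9 246.8] 0.83
    [ 533.5 -130.3   10.1] [6.  7.  1.9]
6.0667 [ 546.22689168 -237.7295323    21.80367141] [9.98331118e-01 5.77477057e-02 3.30479141e-04 2.67645920e-04] [-0.97846411  0.77482538 -0.03641658] [-6.00647716e-01  3.93679604e-01  1.79903086e+00 -2.33528782e-05
  9.48031872e-01  8.54602513e-01]
```

View pics/w3b.png

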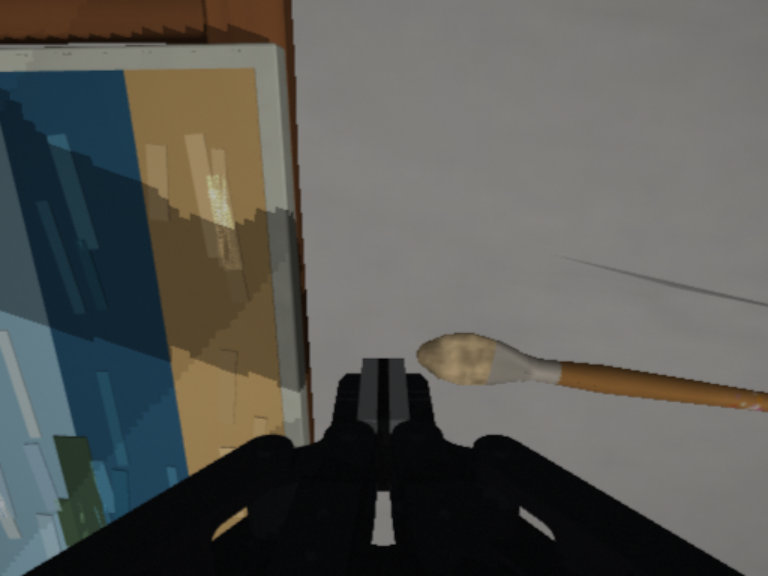

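The fingertip stands about 17 mm off the raised edge (edge at x≈303, tip at x≈362), and the brush is clear to the right. I'll push now.

Emit:
drive_tool:
  motion:
    - {"x":0,"y":-6,"z":2.2,"ax":0,"ay":0,"az":0,"claw":0}
    - {"x":0,"y":-6,"z":0,"ax":0,"ay":0,"az":0,"claw":0}
    - {"x":0,"y":-3,"z":0,"ax":0,"ay":0,"az":0,"claw":0}
    - {"x":0,"y":-3,"z":0,"ax":0,"ay":0,"az":0,"claw":0}
    - {"x":0,"y":-3,"z":0,"ax":0,"ay":0,"az":0,"claw":0}
    - {"x":0,"y":-3,"z":0,"ax":0,"ay":0,"az":0,"claw":0}
    - {"x":0,"y":-3,"z":0,"ax":0,"ay":0,"az":0,"claw":0}
    - {"x":0,"y":-3,"z":0,"ax":0,"ay":0,"az":0,"claw":0}
    - {"x":0,"y":-3,"z":0,"ax":0,"ay":0,"az":0,"claw":0}
    - {"x":0,"y":-3,"z":0,"ax":0,"ay":0,"az":0,"claw":0}

```text
time_s: 6.9
tcp_pos: [541.9, -201.5, 19.3]
orientation: [0.998, 0.058, 0.0, -0.0]
ft_force: [-0.4, 0.0, 0.1]
opening: 0.1
grasp_force: 0.3
```

```bash
python3 look.py w4 picture_edge picture
```

```text
picture_edge scene [272.5 226. ] 0.56
picture scene [258.2 216.6] 0.79
picture top [279.7 194.2] 0.89
picture wrist [ 82.5 249.1] 0.95
    [ 533.2 -114.1   14.4] [5.1 4.8 1. ]
7.35 [ 541.87786673 -201.62354113   19.19562522] [ 9.98338074e-01  5.76282570e-02 -7.80521666e-06 -2.72632783e-04] [-0.73129194  2.90047316  3.33247058] [-5.52411256e-01  3.65215859e-01  1.84422233e+00  5.45336736e-04
  9.32479724e-01  9.02739655e-01]
```

View pics/w4b.png

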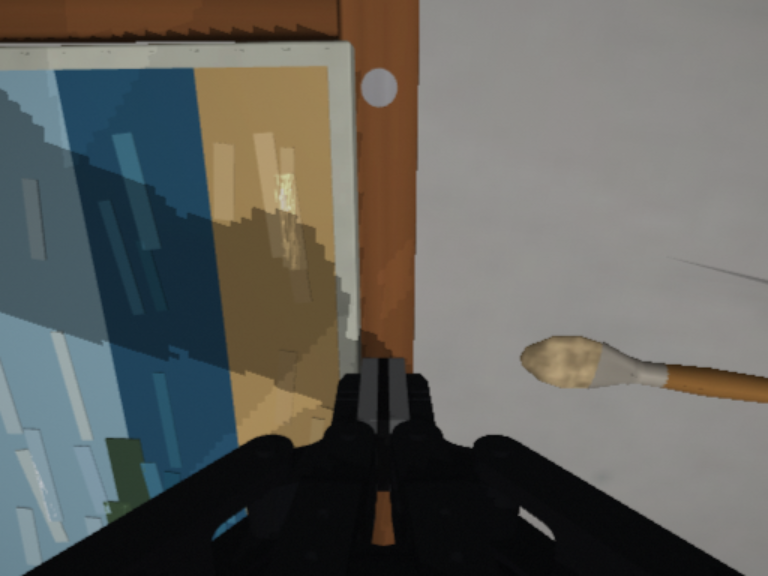

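The panel has slid and its edge (x≈355) still overlaps the rim by about 4 mm. I'll push the rest gently.

Emit:
drive_tool:
  motion:
    - {"x":0,"y":-1.5,"z":0,"ax":0,"ay":0,"az":0,"claw":0}
    - {"x":0,"y":-1.5,"z":0,"ax":0,"ay":0,"az":0,"claw":0}
    - {"x":0,"y":-1.5,"z":0,"ax":0,"ay":0,"az":0,"claw":0}
    - {"x":0,"y":-1,"z":0,"ax":0,"ay":0,"az":0,"claw":0}
    - {"x":0,"y":-1,"z":0,"ax":0,"ay":0,"az":0,"claw":0}
    - {"x":0,"y":0,"z":0,"ax":0,"ay":0,"az":0,"claw":0}

```text
time_s: 7.85
tcp_pos: [540.7, -194.8, 18.7]
orientation: [0.998, 0.058, -0.0, -0.001]
ft_force: [-1.2, -0.0, -0.5]
opening: -0.2
grasp_force: 0.0
```

```bash
python3 look.py w5 picture
```

```text
picture scene [255.3 214.4] 0.66
picture top [278.2 193.2] 0.93
picture wrist [ 93.1 243.2] 0.72
    [ 533.6 -107.4   13.7] [4.  1.5 5.2]
8.15 [ 540.99251763 -195.23290049   18.98727236] [ 9.98331810e-01  5.77370612e-02 -1.12551415e-04 -1.28685651e-04] [ 0.25172678 -0.79691639  0.23593175] [-5.43422221e-01  3.59821538e-01  1.85204351e+00  1.05931511e-04
  9.30058820e-01  9.11772390e-01]
```

View pics/w5b.png

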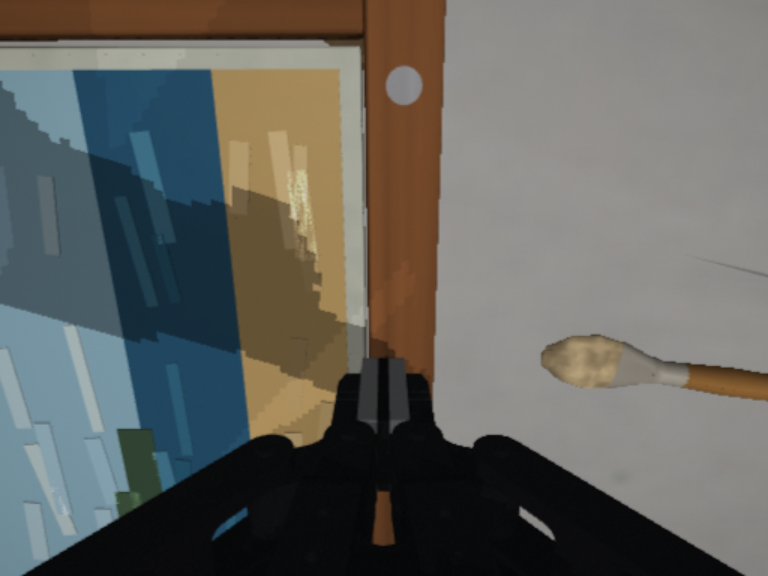

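The panel edge is now inside the rim (gap line at x≈366) with no contact force. I'll raise the tool and touch the face near that edge to check its height (should be 15 mm).

Emit:
drive_tool:
  motion:
    - {"x":0,"y":0,"z":-10,"ax":0,"ay":0,"az":0,"claw":0}
    - {"x":0,"y":-8,"z":0,"ax":0,"ay":0,"az":0,"claw":0}
    - {"x":0,"y":-8,"z":0,"ax":0,"ay":0,"az":0,"claw":0}
    - {"x":0,"y":0,"z":6,"ax":0,"ay":0,"az":0,"claw":0}
    - {"x":0,"y":0,"z":3,"ax":0,"ay":0,"az":0,"claw":0}
    - {"x":0,"y":0,"z":2,"ax":0,"ay":0,"az":0,"claw":0}
    - {"x":0,"y":0,"z":1,"ax":0,"ay":0,"az":0,"claw":0}
    - {"x":0,"y":0,"z":0,"ax":0,"ay":0,"az":0,"claw":0}

```text
time_s: 8.82
tcp_pos: [538.9, -179.4, 16.5]
orientation: [0.998, 0.058, -0.0, -0.0]
ft_force: [-0.1, 0.3, 0.2]
opening: 0.5
grasp_force: 0.0
```

Emit:
drive_tool:
  motion:
    - {"x":0,"y":0,"z":1,"ax":0,"ay":0,"az":0,"claw":0}
    - {"x":0,"y":0,"z":1,"ax":0,"ay":0,"az":0,"claw":0}
    - {"x":0,"y":0,"z":0,"ax":0,"ay":0,"az":0,"claw":0}

```text
time_s: 9.07
tcp_pos: [539.4, -179.7, 15.2]
orientation: [0.998, 0.058, 0.0, 0.0]
ft_force: [-0.4, -0.1, -0.2]
opening: 0.1
grasp_force: 0.0
```

No contact down to 15.2 mm, so the raised edge is down. I'll rise and take one overview.

Emit:
drive_tool:
  motion:
    - {"x":0,"y":0,"z":-20,"ax":0,"ay":0,"az":0,"claw":0}
    - {"x":0,"y":0,"z":-35,"ax":0,"ay":0,"az":0,"claw":0}
    - {"x":0,"y":0,"z":-38,"ax":0,"ay":0,"az":0,"claw":0}
    - {"x":0,"y":0,"z":-38,"ax":0,"ay":0,"az":0,"claw":0}
    - {"x":0,"y":0,"z":-38,"ax":0,"ay":0,"az":0,"claw":0}
    - {"x":0,"y":0,"z":-38,"ax":0,"ay":0,"az":0,"claw":0}
    - {"x":0,"y":0,"z":-33,"ax":0,"ay":0,"az":0,"claw":0}
    - {"x":12,"y":0,"z":0,"ax":0,"ay":0,"az":0,"claw":0}
    - {"x":0,"y":0,"z":0,"ax":0,"ay":0,"az":0,"claw":0}

```text
time_s: 9.82
tcp_pos: [553.2, -178.7, 258.5]
orientation: [0.998, 0.058, 0.003, 0.002]
ft_force: [0.8, -1.0, -0.2]
opening: 0.4
grasp_force: 0.0
```

```bash
python3 look.py w6 picture front_edge
```

```text
picture scene [256.3 219.3] 0.93
picture top [279.1 193.6] 0.79
picture wrist [195.7 163.4] 0.74
    [ 529.8 -109.9    3.2] [5.3 3.  6.3]
front_edge top [219.3 194.7] 0.93
10.2667 [ 550.71797652 -177.98265156  254.23600069] [ 9.98336361e-01  5.76534578e-02 -6.52252886e-04 -4.05477426e-04] [0.29782731 0.49759965 1.16501842] [-5.08381896e-01  6.16080310e-02  1.72057152e+00 -1.55094500e-05
  1.36094906e+00  9.47046750e-01]
```

View pics/w6b.png

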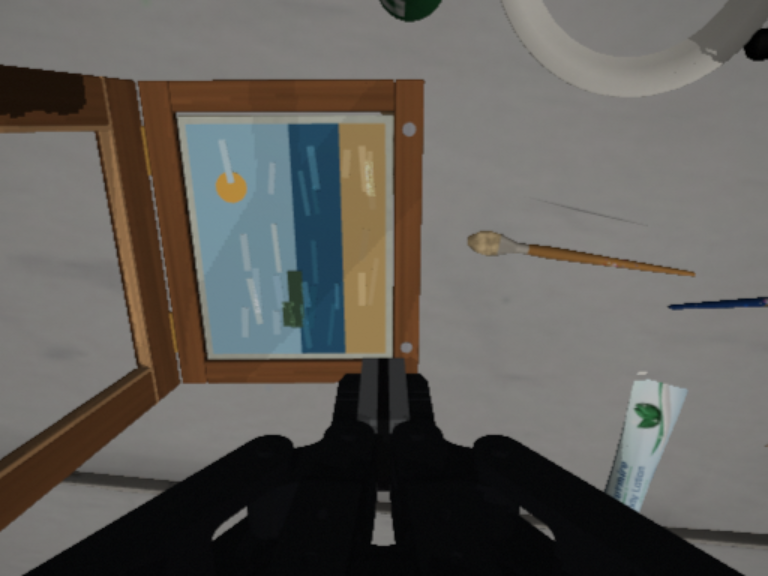

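The panel is fully inside the recess, with an even border all round (178–393, 115–358). Now I'll go over and behind the open front.

Emit:
drive_tool:
  motion:
    - {"x":-5,"y":-15,"z":-6,"ax":0,"ay":0,"az":0,"claw":0}
    - {"x":-5,"y":-30,"z":0,"ax":0,"ay":0,"az":0,"claw":0}
    - {"x":0,"y":-32,"z":0,"ax":0,"ay":0,"az":0,"claw":0}
    - {"x":0,"y":-32,"z":0,"ax":0,"ay":0,"az":0,"claw":0}
    - {"x":0,"y":-32,"z":0,"ax":0,"ay":0,"az":0,"claw":0}
    - {"x":0,"y":-32,"z":0,"ax":0,"ay":0,"az":0,"claw":0}
    - {"x":0,"y":-32,"z":0,"ax":0,"ay":0,"az":0,"claw":0}
    - {"x":0,"y":-32,"z":0,"ax":0,"ay":0,"az":0,"claw":0}
    - {"x":0,"y":-34,"z":0,"ax":0,"ay":0,"az":0,"claw":0}
    - {"x":0,"y":0,"z":0,"ax":0,"ay":0,"az":0,"claw":0}
    - {"x":0,"y":0,"z":20,"ax":0,"ay":0,"az":0,"claw":0}
    - {"x":0,"y":0,"z":25,"ax":0,"ay":0,"az":0,"claw":0}
    - {"x":0,"y":0,"z":25,"ax":0,"ay":0,"az":0,"claw":0}
    - {"x":0,"y":0,"z":0,"ax":0,"ay":0,"az":0,"claw":0}
    - {"x":0,"y":0,"z":0,"ax":0,"ay":0,"az":0,"claw":0}

```text
time_s: 11.52
tcp_pos: [509.1, 89.7, 190.0]
orientation: [0.998, 0.058, -0.002, -0.0]
ft_force: [0.9, -0.6, 0.1]
opening: 0.1
grasp_force: 0.0
```

```bash
python3 look.py w7 front_edge
python3 - <<'E'
import numpy as np
# outer face point at radius r for angle th (frame y,z)
for th in np.arange(1.8,-.01,-.2):
    for r in (195,210):
        print(round(th,2),r,round(105-r*np.cos(th)+16*np.sin(th),1),round(16+r*np.sin(th)+16*np.cos(th),1),end='   ')
    print()
E
```

```text
front_edge scene [222.5 148.4] 0.72
front_edge top [218.4 193.7] 0.91
    [515.6  64.8 205.3] [1. 1.]
11.8167 [510.93020856  89.80150146 192.73272651] [9.98336764e-01 5.76341140e-02 1.41248578e-03 1.42427922e-04] [ 1.1784433   0.21815548 -0.94403929] [-4.48158327e-02 -2.69981950e-02  1.92638523e+00  5.96547642e-06
  1.23936633e+00  1.41064631e+00]
1.8 195 164.9 202.3   1.8 210 168.3 216.9   
1.6 195 126.7 210.4   1.6 210 127.1 225.4   
1.4 195 87.6 210.9   1.4 210 85.1 225.7   
1.2 195 49.3 203.5   1.2 210 43.8 217.5   
1.0 195 13.1 188.7   1.0 210 5.0 201.4   
0.8 195 -19.4 167.0   0.8 210 -29.8 177.8   
0.6 195 -46.9 139.3   0.6 210 -59.3 147.8   
0.4 195 -68.4 106.7   0.4 210 -82.2 112.5   
0.2 195 -82.9 70.4   0.2 210 -97.6 73.4   
0.0 195 -90.0 32.0   0.0 210 -105.0 32.0
```

View pics/w7b.png

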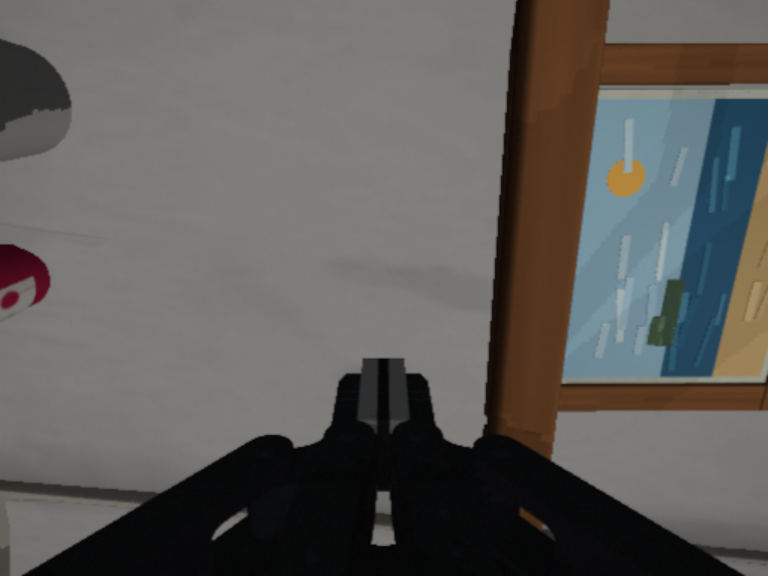

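The fingers stand behind the front (its outer edge at x≈495, fingertips at x≈383–405), and the magenta bottle is well clear on the left. I'll start tipping.

Emit:
drive_tool:
  motion:
    - {"x":0,"y":9,"z":-2,"ax":0,"ay":0,"az":0,"claw":0}
    - {"x":0,"y":9,"z":-2,"ax":0,"ay":0,"az":0,"claw":0}
    - {"x":0,"y":7,"z":-2,"ax":0,"ay":0,"az":0,"claw":0}
    - {"x":0,"y":7,"z":-2,"ax":0,"ay":0,"az":0,"claw":0}
    - {"x":0,"y":7,"z":-1,"ax":0,"ay":0,"az":0,"claw":0}
    - {"x":0,"y":7,"z":-1,"ax":0,"ay":0,"az":0,"claw":0}
    - {"x":0,"y":7,"z":-1,"ax":0,"ay":0,"az":0,"claw":0}
    - {"x":0,"y":7,"z":-1,"ax":0,"ay":0,"az":0,"claw":0}
    - {"x":0,"y":7,"z":0,"ax":0,"ay":0,"az":0,"claw":0}
    - {"x":0,"y":7,"z":0,"ax":0,"ay":0,"az":0,"claw":0}

```text
time_s: 12.65
tcp_pos: [518.6, 15.7, 203.1]
orientation: [0.998, 0.058, -0.0, -0.0]
ft_force: [-0.6, 2.5, 1.6]
opening: -0.1
grasp_force: 1.2
```

```bash
python3 look.py w8 front_edge
```

```text
front_edge wrist [285.  286.9] 0.82
12.95 [518.20156139  16.37358661 202.65495716] [ 9.98330791e-01  5.77528865e-02 -4.74604062e-04  1.06708945e-04] [-0.1759922   0.28181946  0.28923746] [-1.87120171e-01 -3.65531375e-02  1.91658814e+00 -4.58842415e-04
  1.26242682e+00  1.26824551e+00]
```

Emit:
drive_tool:
  motion:
    - {"x":0,"y":8,"z":0,"ax":0,"ay":0,"az":0,"claw":0}
    - {"x":0,"y":8,"z":0,"ax":0,"ay":0,"az":0,"claw":0}
    - {"x":0,"y":8,"z":0,"ax":0,"ay":0,"az":0,"claw":0}
    - {"x":0,"y":8,"z":0,"ax":0,"ay":0,"az":0,"claw":0}
    - {"x":0,"y":9.5,"z":0.5,"ax":0,"ay":0,"az":0,"claw":0}
    - {"x":0,"y":9.5,"z":0.5,"ax":0,"ay":0,"az":0,"claw":0}
    - {"x":0,"y":9.5,"z":1,"ax":0,"ay":0,"az":0,"claw":0}
    - {"x":0,"y":9.5,"z":1,"ax":0,"ay":0,"az":0,"claw":0}
    - {"x":0,"y":9.5,"z":2,"ax":0,"ay":0,"az":0,"claw":0}
    - {"x":0,"y":9.5,"z":3,"ax":0,"ay":0,"az":0,"claw":0}
    - {"x":0,"y":9,"z":3,"ax":0,"ay":0,"az":0,"claw":0}
    - {"x":0,"y":9,"z":4,"ax":0,"ay":0,"az":0,"claw":0}
    - {"x":0,"y":8,"z":5,"ax":0,"ay":0,"az":0,"claw":0}
    - {"x":0,"y":8,"z":5,"ax":0,"ay":0,"az":0,"claw":0}
    - {"x":0,"y":8,"z":5.5,"ax":0,"ay":0,"az":0,"claw":0}
    - {"x":0,"y":8,"z":5.5,"ax":0,"ay":0,"az":0,"claw":0}

```text
time_s: 14.28
tcp_pos: [534.6, -122.3, 166.4]
orientation: [0.998, 0.058, 0.0, -0.0]
ft_force: [-0.1, 2.5, 0.1]
opening: 0.3
grasp_force: 0.6
```

```bash
python3 look.py w9 front_edge
```

```text
front_edge scene [264.3 189.6] 0.87
front_edge top [294.7 187.7] 0.86
front_edge wrist [290.2 269.7] 0.8
    [ 534.4 -143.1  174.4] [2.3 2.9 4.9]
14.5833 [ 534.65369872 -121.57353529  167.28164464] [9.98324079e-01 5.78704244e-02 1.41131607e-04 1.65554386e-04] [-0.37007136  0.35709831 -0.0720908 ] [-4.30342847e-01  7.59556292e-02  1.87117294e+00 -1.72086231e-04
  1.19405949e+00  1.02471120e+00]
```

View pics/w9b.png

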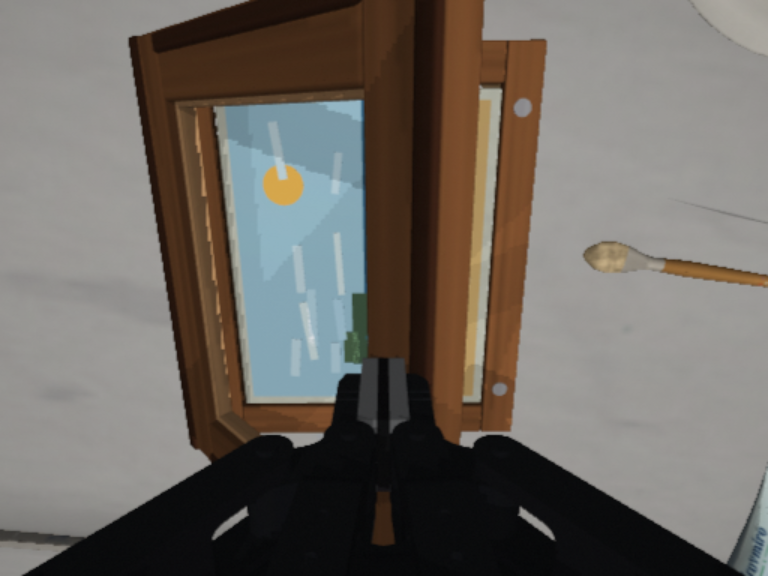

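The front leans over at about 0.8 rad, with the tip on its free-edge rail (365–480 px) and the picture still seated. I'll follow the arc down.

Emit:
drive_tool:
  motion:
    - {"x":0,"y":7.5,"z":6.5,"ax":0,"ay":0,"az":0,"claw":0}
    - {"x":0,"y":7.5,"z":7,"ax":0,"ay":0,"az":0,"claw":0}
    - {"x":0,"y":7,"z":7,"ax":0,"ay":0,"az":0,"claw":0}
    - {"x":0,"y":7,"z":7.5,"ax":0,"ay":0,"az":0,"claw":0}
    - {"x":0,"y":6,"z":8,"ax":0,"ay":0,"az":0,"claw":0}
    - {"x":0,"y":6,"z":8,"ax":0,"ay":0,"az":0,"claw":0}
    - {"x":0,"y":5.5,"z":8,"ax":0,"ay":0,"az":0,"claw":0}
    - {"x":0,"y":5.5,"z":8,"ax":0,"ay":0,"az":0,"claw":0}
    - {"x":0,"y":4.5,"z":9,"ax":0,"ay":0,"az":0,"claw":0}
    - {"x":0,"y":4.5,"z":9,"ax":0,"ay":0,"az":0,"claw":0}
    - {"x":0,"y":4,"z":9,"ax":0,"ay":0,"az":0,"claw":0}
    - {"x":0,"y":4,"z":9,"ax":0,"ay":0,"az":0,"claw":0}
    - {"x":0,"y":2,"z":9,"ax":0,"ay":0,"az":0,"claw":0}
    - {"x":0,"y":2,"z":9,"ax":0,"ay":0,"az":0,"claw":0}
    - {"x":0,"y":1.5,"z":7,"ax":0,"ay":0,"az":0,"claw":0}
    - {"x":0,"y":0,"z":0,"ax":0,"ay":0,"az":0,"claw":0}

```text
time_s: 15.92
tcp_pos: [542.2, -195.3, 44.2]
orientation: [0.998, 0.058, -0.001, -0.001]
ft_force: [0.2, 0.4, 0.6]
opening: 0.1
grasp_force: 0.0
```

Emit:
drive_tool:
  motion:
    - {"x":0,"y":0,"z":4,"ax":0,"ay":0,"az":0,"claw":0}
    - {"x":0,"y":0,"z":3,"ax":0,"ay":0,"az":0,"claw":0}
    - {"x":0,"y":0,"z":3,"ax":0,"ay":0,"az":0,"claw":0}
    - {"x":0,"y":0,"z":1,"ax":0,"ay":0,"az":0,"claw":0}
    - {"x":0,"y":0,"z":0,"ax":0,"ay":0,"az":0,"claw":0}

```text
time_s: 16.33
tcp_pos: [543.1, -195.5, 35.0]
orientation: [0.998, 0.058, -0.0, -0.0]
ft_force: [0.8, 0.6, 0.0]
opening: 0.3
grasp_force: 0.0
```

Emit:
drive_tool:
  motion:
    - {"x":0,"y":0,"z":1,"ax":0,"ay":0,"az":0,"claw":0}
    - {"x":0,"y":0,"z":1,"ax":0,"ay":0,"az":0,"claw":0}
    - {"x":0,"y":0,"z":1,"ax":0,"ay":0,"az":0,"claw":0}
    - {"x":0,"y":0,"z":0.5,"ax":0,"ay":0,"az":0,"claw":0}

```text
time_s: 16.67
tcp_pos: [543.3, -195.8, 32.0]
orientation: [0.998, 0.058, 0.0, 0.0]
ft_force: [-2.3, 1.2, 5.9]
opening: 0.0
grasp_force: 3.4
```

Emit:
drive_tool:
  motion:
    - {"x":0,"y":0,"z":0.5,"ax":0,"ay":0,"az":0,"claw":0}
    - {"x":0,"y":0,"z":0.5,"ax":0,"ay":0,"az":0,"claw":0}

```text
time_s: 16.83
tcp_pos: [543.3, -195.8, 31.9]
orientation: [0.998, 0.058, -0.0, -0.0]
ft_force: [-6.8, 3.0, 13.6]
opening: -0.3
grasp_force: 6.9
```

Force is rising against a hard stop at z = 32, which is the shut height. I'll give one more small press, then retreat.

Emit:
drive_tool:
  motion:
    - {"x":0,"y":0,"z":0.5,"ax":0,"ay":0,"az":0,"claw":0}
    - {"x":0,"y":0,"z":0,"ax":0,"ay":0,"az":0,"claw":0}
    - {"x":0,"y":0,"z":-3,"ax":0,"ay":0,"az":0,"claw":0}
    - {"x":0,"y":0,"z":-20,"ax":0,"ay":0,"az":0,"claw":0}
    - {"x":0,"y":0,"z":-35,"ax":0,"ay":0,"az":0,"claw":0}
    - {"x":0,"y":0,"z":-35,"ax":0,"ay":0,"az":0,"claw":0}
    - {"x":0,"y":0,"z":-35,"ax":0,"ay":0,"az":0,"claw":0}
    - {"x":0,"y":0,"z":-35,"ax":0,"ay":0,"az":0,"claw":0}
    - {"x":0,"y":0,"z":-30,"ax":0,"ay":0,"az":0,"claw":0}
    - {"x":0,"y":0,"z":0,"ax":0,"ay":0,"az":0,"claw":0}
    - {"x":0,"y":0,"z":0,"ax":0,"ay":0,"az":0,"claw":0}

```text
time_s: 17.75
tcp_pos: [544.2, -196.2, 225.4]
orientation: [0.998, 0.058, 0.002, 0.001]
ft_force: [-0.2, 0.4, -0.0]
opening: -0.1
grasp_force: 0.0
```

```bash
python3 look.py w10 front_edge picture; python3 -c "
from h import *
import numpy as np
b=np.array([.9933,.1158]);e=np.array([-.1158,.9933]);c=np.array([531,-108.6])
print([proj('wrist',[*(c-105*e+x*b),32]).round(1)*1.5 for x in (-125,0,125)])"
```

```text
front_edge scene [277.8 233.4] 0.58
front_edge top [311.2 187.5] 0.88
front_edge wrist [271.1 163.5] 0.66
    [ 545.5 -213.3   20.4] [3.8 5.1 5.8]
picture scene [257.5 218.9] 0.93
picture top [277.7 193.7] 0.6
picture wrist [177.2 161. ] 0.58
    [ 531.8 -109.2    2.1] [7.4 4.5 5.6]
18.2 [ 542.82667543 -195.46861692  222.20005431] [ 9.98334107e-01  5.76925962e-02 -6.23509349e-04 -4.31522238e-04] [0.43277718 0.25704778 0.48575126] [-5.42068237e-01  8.50202381e-02  1.75552245e+00  8.81074427e-06
  1.30256649e+00  9.13276417e-01]
[array([405.6, 401.1]), array([408.15, 245.25]), array([411.45,  48.15])]
```

View pics/w10b.png

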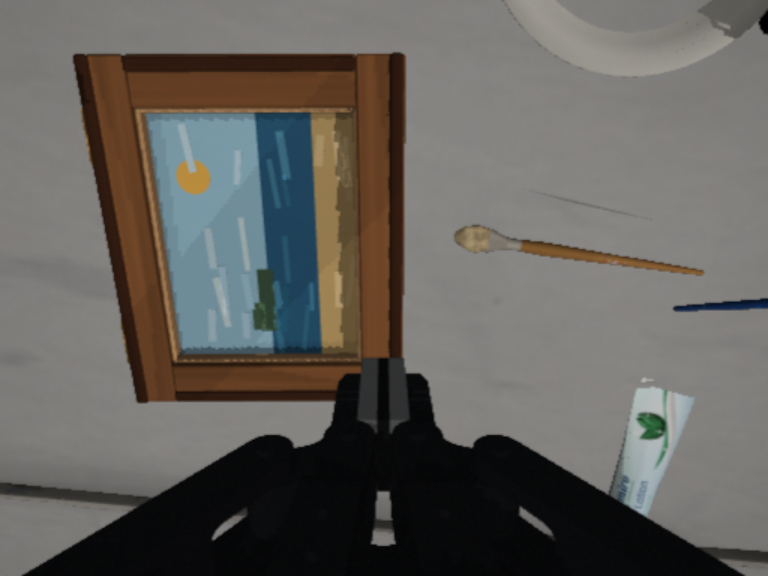

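The front lies shut and flush over the frame, with its free edge at x≈403. The picture is framed in the window, and the brush and tube haven't moved.

```bash
python3 -c "
from station import hand_in
print(hand_in())"
```

```text
the job is handed in; nothing more can be done
None
```

The panel lies flat in its recess, the front is pressed fully shut over it, the bystanders were left alone, and the job is handed in at about 18 s of the 64 s allowed.

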